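Press the rivets of an arrow sign home, crosswise

ROBOT

A 6-joint arm with a two-finger parallel gripper is mounted at the origin on the work surface. World frame = base frame: x ahead of the robot, y to its left, z up, the work surface at z = 0. Lengths are in m, angles in rad, forces in N, time in s.
With the tool pointing down it reaches from about 0.3 to 0.75 m from the base axis. Payload 8.5 kg.
Tool frame: the origin (TCP) lies midway between the tips of the shut fingers; the grasp point (between the pads) lies 19 mm behind it; z points along the fingers, y is the line along which they close (so a half turn about z gives the same grasp; the last joint's range is limited). The gripper opens to 85 mm and grips with 20 to 120 N. Pads are 22 mm wide; open, the fingers measure 114 mm over their backs; the gripper's body (76 mm by 85 mm) begins 54 mm behind the grasp point. The pads swing forward as they close: fully open they stand 13 mm farther back than shut.
Start: joints at [0.929, 0.381, 1.297, -0, 1.464, -0.215], TCP at [0.228, 0.501, 0.231] pointing down, gripper open.
Joint ranges: [-3.11, 3.11], [-0.89, 2.33], [0.22, 2.48], [-1.42, 4.56], [0.17, 2.85], [-2.88, 2.88]. Speed limits (rad/s): [2.39, 2.39, 3.14, 3.14, 3.14, 3.14].

INTERFACE

Orientations are given as a unit quaternion [x, y, z, w].
In Python, from rig import status, grab_frame, hand_in gives the robot as it stands. The module is installed in compiled form; this text tells all that it offers.
- The arm moves only by the tool apply_moves, never from a script. Its argument "motion" is a list of rows, each a list of 6 numbers: the shift along the tool's x, y, z in units of 40 mm (1.0 is 40 mm), then the turn, a rotation vector about the tool's x, y, z in units of 45 degrees (1.0 is 45 degrees). A call has 1 to 20 rows; each row shifts and turns the commanded pose from where the row before left it, along the tool's axes as they then stand; what a row does not reach is not made up. A row lasts 1/12 s, in which the tool goes at most 41.7 mm and 7.16 degrees, less where a joint would pass 70% of its speed; a pose out of reach is approached as far as the arm can. A call with a number of a shift or a turn outside -1 to 1 is refused whole. A call with a gripper value outside its range is refused whole. "gripper" is the opening, from 0 (shut) to 1 (fully open), set as the call begins (left out, the last holds). The fingers move at their own pace and stop on an object; "grip_force" is the grip in N (left out, the last holds). Time passes only in rows, so rows that do not move let the fingers close. It gives the time, the measured TCP pose, the force, the opening and the grip force at its end, in the units of the state.
- status.get_state(): the state, without advancing time (a new reading comes with each control period).
- grab_frame(name): name is "side" or "top" or "wrist"; returns a dict with "img" (480x640x3 uint8, red, green, blue), "K" (3x3 intrinsics, pixels), "world_to_cam" (4x4, takes a point from world to camera coordinates); the wrist camera has in their place "hand_eye" (4x4, takes a point from camera to tool coordinates, whose origin is the TCP and whose axes are the flange's). Camera axes: x right, y down, z forward; pixel columns grow to the right and rows downward; lengths in m; the calibration is good to about 2 mm. A picture is of the moment at which its call begins: read the wrist's pose just before it. There is no depth.
- hand_in(): hands the job in; it is judged then, once.
The state is a dict: "t": time; "joint_positions": joint angles; "qd": joint speeds; "joint_efforts": joint torques, N m; "position": TCP position; "orientation": TCP orientation; "wrist_force": force on the tool from outside, world axes, zero at the start; "ft_torque": the same for the moment, N m; "gripper_width": finger opening in m; "finger_force": force on a finger pad.
Only numpy, scipy, OpenCV 4.12 (cv2) and the standard library are available. Lean on these libraries where they do the work, as an engineer would, in place of code of your own. Each camera call takes 0.05 s, during which the arm holds its last target. There are 200 camera calls.

TASK

Fasten the white face of the arrow sign: with a fingertip, lightly press its four black push rivets fully home one after another, crosswise so that the face beds down evenly. Looking along the blue arrow, press the front left rivet first, then the rear right, then the front right and last the rear left. Go gently on the acrylic, leave the sign lying where it is without gripping or lifting it, and do not disturb anything else on the bench.

Things in the scene. Friction and masses are not known exactly. Their poses are not given: they have to be found in the camera images.
- sign: Wayfinding light-box sign lying face up, loose, about 1.7 kg: aluminium tray 240 x 170 mm, white acrylic face (top 51 mm above the bench), raised blue arrow on it (top 55 mm). Origin: centre of its underside. x axis: the way the arrow points (front); y: to the left, looking along the arrow; z up. A black cable gland sticks out 18 mm at the rear end.
- face (a joint): How far the acrylic face is pressed down on its foam gasket, m: 0 = up, 0.003 = gasket fully squashed. It gives about 1 mm per 8 N and springs back by itself. The acrylic may crack if it is pressed with more than 30 N.
- crown_front_left (a point): Middle of the top of the pin of the front left push rivet, near the front left corner of the face (looking along the arrow), at x, y = (100, 65) mm in the sign's frame; moves down with the pin. Black nylon; pin head 13 mm wide, above a collar 21 mm wide and 3 mm high (collar top 54 mm above the bench).
- rivet_front_left (a joint): How far that front left pin is pushed in, m: 0 = its top stands 10 mm above the collar, 0.009 = fully home against a firm stop, its low crown 1 mm above the collar. Starts between 0 and 0.003. About 3.5 N pushes it in; it stays where it is left and does not come back out.
- crown_rear_right (a point): Middle of the top of the pin of the rear right push rivet, near the rear right corner of the face (looking along the arrow), at x, y = (-100, -65) mm in the sign's frame; moves down with the pin. Black nylon; pin head 13 mm wide, above a collar 21 mm wide and 3 mm high (collar top 54 mm above the bench).
- rivet_rear_right (a joint): How far that rear right pin is pushed in, m: 0 = its top stands 10 mm above the collar, 0.009 = fully home against a firm stop, its low crown 1 mm above the collar. Starts between 0 and 0.003. About 3.5 N pushes it in; it stays where it is left and does not come back out.
- crown_front_right (a point): Middle of the top of the pin of the front right push rivet, near the front right corner of the face (looking along the arrow), at x, y = (100, -65) mm in the sign's frame; moves down with the pin. Black nylon; pin head 13 mm wide, above a collar 21 mm wide and 3 mm high (collar top 54 mm above the bench).
- rivet_front_right (a joint): How far that front right pin is pushed in, m: 0 = its top stands 10 mm above the collar, 0.009 = fully home against a firm stop, its low crown 1 mm above the collar. Starts between 0 and 0.003. About 3.5 N pushes it in; it stays where it is left and does not come back out.
- crown_rear_left (a point): Middle of the top of the pin of the rear left push rivet, near the rear left corner of the face (looking along the arrow), at x, y = (-100, 65) mm in the sign's frame; moves down with the pin. Black nylon; pin head 13 mm wide, above a collar 21 mm wide and 3 mm high (collar top 54 mm above the bench).
- rivet_rear_left (a joint): How far that rear left pin is pushed in, m: 0 = its top stands 10 mm above the collar, 0.009 = fully home against a firm stop, its low crown 1 mm above the collar. Starts between 0 and 0.003. About 3.5 N pushes it in; it stays where it is left and does not come back out.
- tub: Orange plastic tub with spare rivets, 60 mm wide, 34 mm high, beside the sign's left long side; leave it alone. Origin: centre of its underside.
- tape: Roll of yellow masking tape lying flat, 100 mm across, 24 mm high; leave it alone. Origin: centre of its underside.
- cleaner: White cleaner bottle with a red cap, 60 mm wide, 170 mm high; leave it alone. Origin: centre of its underside.
- meter: Red and black multimeter lying on its back, 150 x 76 x 46 mm; leave it alone. Origin: centre of its underside.
- screwdriver: Screwdriver with blue handle, 190 mm long, lying on the bench; leave it alone. Origin: on the bench below its middle, x along its shaft.
- driver: Aluminium LED driver, a ribbed box 60 x 196 x 35 mm; leave it alone. Origin: centre of its underside.
- mug: Blue mug, 80 mm wide, 90 mm high; leave it alone. Origin: centre of its underside.

How it is judged:
On the way, in this order (a step that is already met when the one before it is completed fails the run):
1. the front left rivet is pressed home (value of joint rivet_front_left above 0.0076 m), for 0.05 s.
2. the rear right rivet is pressed home (value of joint rivet_rear_right above 0.0076 m), for 0.05 s.
3. the front right rivet is pressed home (value of joint rivet_front_right above 0.0076 m), for 0.05 s.
4. the rear left rivet is pressed home (value of joint rivet_rear_left above 0.0076 m), for 0.05 s.
At the end, for the whole second after the job is handed in: All four pins are home (pushed in more than 7.6 of 9 mm), pressed in the order front left, rear right, front right, rear left; the sign lies flat, at rest, within 20 mm of where it was, and the other things are within 20 mm of where they were (value of joint each of rivet_front_left, rivet_rear_right, rivet_front_right, rivet_rear_left above 0.0076 m and distance of each of sign, tub, tape, cleaner, meter, screwdriver, driver, mug from where it was at the start of the episode below 0.02 m and angle between sign's own z axis and vertical below 0.05 rad and linear speed of sign below 0.01 m/s); the robot touches nothing.
It fails at once if the sign is pressed or knocked with more than 30 N (contact force between any of the fingers, the arm and sign above 30 N).
It fails at once if the sign is lifted, tipped up or carried off (height (world z) of sign above 0.008 m or angle between sign's own z axis and vertical above 0.08 rad or distance of sign from where it was at the start of the episode above 0.03 m).
It fails at once if another thing on the bench is moved more than 20 mm (distance of any of tub, tape, cleaner, meter, screwdriver, driver, mug from where it was at the start of the episode above 0.02 m).
It also fails if it takes over 54 s, if anything falls off the work surface, if the arm or the gripper's body presses on something with over 40 N, if the wrist force passes 120 N, or if a joint passes its speed limit or range.

## Working session

There is one attempt and no reset: what is moved stays moved. The work goes in short steps, Python scripts to look and compute and a tool call to move; the robot and the scene stay as the last step left them, time stands still between calls to the robot, and variables do not carry over. Pictures are saved under pics/ and viewed, at most 10 in all, crops included, and the job is handed in when it is done.

Besides the shell and the picture viewer there is one more tool, called as a command line: name --pt "numbers of a row" for each row, then --argument value for the rest. apply_moves: Moves the arm, as the interface text tells. Its arguments: {"type":"object","properties":{"motion":{"type":"array"},"gripper":{"type":"number"},"grip_force":{"type":"number"}},"required":["motion"]}

```bash
mkdir -p pics
python3 - <<'E'
from rig import status, grab_frame
import cv2,json,numpy as np
s=status.get_state();print(s)
for n in("top","side"):
    f=grab_frame(n);cv2.imwrite(f"pics/{n}0.png",f["img"][:,:,::-1]);print(n,np.round(f["K"],1).tolist(),np.round(f["world_to_cam"],3).tolist())
E
```

```text
{'t': 0.0, 'joint_positions': array([ 9.28691975e-01,  3.81213494e-01,  1.29823299e+00, -3.61945879e-06,
        1.46362051e+00, -2.15309058e-01]), 'qd': array([-0.00099426,  0.00020256,  0.00072272,  0.0018035 , -0.00112201,
        0.00010987]), 'joint_efforts': array([-6.30348695e-04, -4.48467457e+01, -2.31271541e+01, -2.73299238e-04,
        4.80938761e-03,  6.71255452e-05]), 'position': array([0.22750761, 0.5004252 , 0.23071176]), 'orientation': array([ 2.11781446e-01,  9.77316774e-01, -6.71206664e-04, -3.04801234e-04]), 'wrist_force': array([ 1.55542732, -0.6368216 ,  0.16959656]), 'ft_torque': array([-0.01626178, -0.00448155,  0.02304923]), 'finger_force': 0.0, 'gripper_width': 0.0852400628059507}
top [[569.7, 0.0, 314.7], [0.0, 569.7, 235.3], [0.0, 0.0, 1.0]] [[-0.062, -0.998, 0.003, 0.028], [-0.976, 0.06, -0.208, 0.504], [0.208, -0.016, -0.978, 1.262], [0.0, 0.0, 0.0, 1.0]]
side [[621.0, 0.0, 318.0], [0.0, 621.0, 248.7], [0.0, 0.0, 1.0]] [[0.989, -0.15, -0.017, -0.492], [-0.125, -0.748, -0.651, 0.086], [0.085, 0.646, -0.758, 1.272], [0.0, 0.0, 0.0, 1.0]]
```

View pics/top0.png

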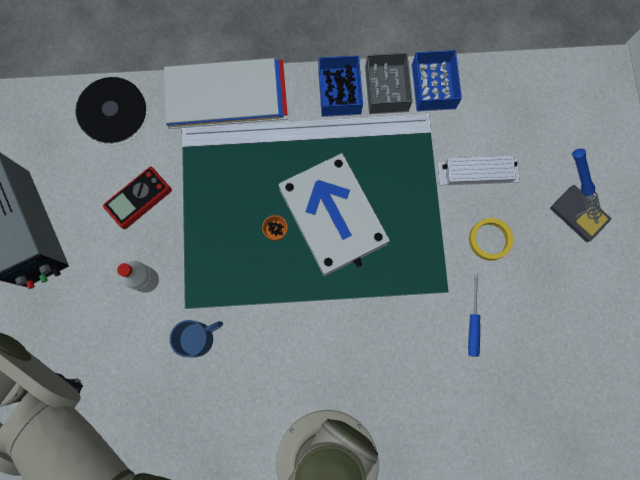

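View pics/side0.png

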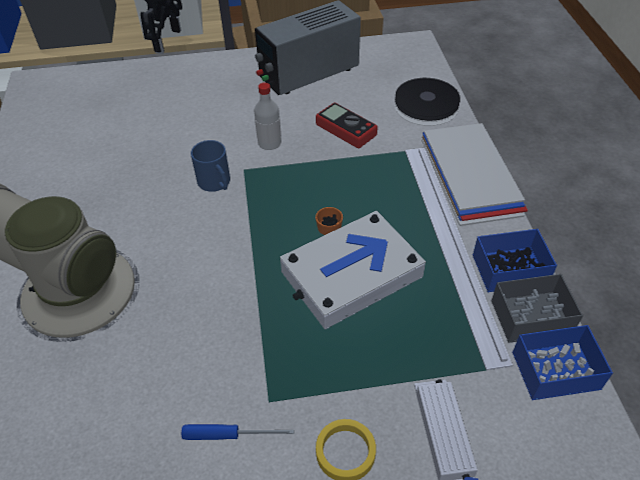

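The top view shows the arrow pointing up-left. The rivets are at FL ≈(290,187), FR ≈(338,163), RR ≈(378,237) and RL ≈(328,262), with the gland at (358,262). In the side view they are at FL (375,218), FR (412,258), RR (328,302) and RL (293,259).

```bash
cat > h.py <<'E'
import numpy as np,cv2
def blob(img,p,r=12,th=60):
    u,v=p;m=(img.max(2)<th).astype(np.uint8)
    n,l,s,c=cv2.connectedComponentsWithStats(m)
    i=min((i for i in range(1,n) if 15<s[i,4]<4000),key=lambda i:np.hypot(*(c[i]-p)))
    return c[i],s[i,4]
def ray(f,p):
    W=f["world_to_cam"];R=W[:3,:3];o=-R.T@W[:3,3]
    return o,R.T@np.linalg.solve(f["K"],[p[0],p[1],1])
def plane(f,p,z):
    o,d=ray(f,p);return o+d*(z-o[2])/d[2]
N=["FL","RR","FR","RL"];M=np.array([[100,65],[-100,-65],[100,-65],[-100,65]])/1e3
def fit(P):
    a=P-P.mean(0);th=np.arctan2((M[:,0]*a[:,1]-M[:,1]*a[:,0]).sum(),(M*a).sum())
    R=np.array([[np.cos(th),-np.sin(th)],[np.sin(th),np.cos(th)]]);return P.mean(0),th,P.mean(0)+M@R.T
E
python3 - <<'E'
from rig import grab_frame
from h import *
px=dict(top=[(290,187),(378,237),(338,163),(328,262)],side=[(375,218),(328,302),(412,258),(293,259)])
Q={}
F={n:grab_frame(n) for n in px}
for n in px:
    B=[blob(F[n]["img"],np.array(p)) for p in px[n]]
    print(n,[(np.round(b[0],1).tolist(),b[1]) for b in B])
    P=np.array([plane(F[n],b[0],.057)[:2] for b in B]);c,th,T=fit(P)
    print(c.round(4),np.degrees(th).round(2),"\n",T.round(4).tolist(),"\nres",(P-T).round(4).tolist())
E
```

```text
top [([289.2, 186.6], np.int32(45)), ([377.9, 236.4], np.int32(45)), ([338.2, 162.9], np.int32(44)), ([327.8, 261.6], np.int32(49))]
[ 0.5584 -0.0498] 23.26 
 [[0.6246, 0.0494], [0.4921, -0.149], [0.6759, -0.0701], [0.4408, -0.0296]] 
res [[-0.0004, -0.0005], [0.0003, 0.0004], [-0.0004, 0.0001], [0.0004, 0.0001]]
side [([374.0, 218.7], np.int32(53)), ([327.2, 302.5], np.int32(65)), ([411.6, 258.3], np.int32(62)), ([292.7, 257.8], np.int32(56))]
[ 0.5588 -0.0535] 23.27 
 [[0.625, 0.0457], [0.4926, -0.1527], [0.6764, -0.0737], [0.4413, -0.0333]] 
res [[-0.0002, -0.0002], [-0.0, -0.0002], [-0.0004, 0.0002], [0.0006, 0.0002]]
```

```bash
cat >> h.py <<'E'
from scipy.spatial.transform import Rotation as Ro
def go(s,t):
    d=Ro.from_quat(s["orientation"]).inv().apply(np.array(t)-s["position"])/.04
    print("units",d.round(3),"norm",np.linalg.norm(d).round(2),"z",s["position"][2].round(4),"F",s["wrist_force"].round(2))
E
python3 - <<'E'
from rig import status
from h import *
go(status.get_state(),[.5586,-.0517,.231])
go(status.get_state(),[.5586,-.0517,.20])
E
```

```text
units [-1.3248e+01 -9.1420e+00  5.0000e-03] norm 16.1 z 0.231 F [ 0.33 -0.17  0.6 ]
units [-13.248  -9.142   0.78 ] norm 16.11 z 0.231 F [ 0.33 -0.17  0.6 ]
```

apply_moves --pt "-0.4 -0.28 0 0 0 0" --pt "-0.75 -0.518 0 0 0 0" --pt "-0.75 -0.518 0 0 0 0" --pt "-0.75 -0.518 0 0 0 0" --pt "-0.75 -0.518 0 0 0 0" --pt "-0.75 -0.518 0 0 0 0" --pt "-0.75 -0.518 0 0 0 0" --pt "-0.75 -0.518 0 0 0 0" --pt "-0.75 -0.518 0 0 0 0" --pt "-0.75 -0.518 0 0 0 0" --pt "-0.75 -0.518 0 0 0 0" --pt "-0.75 -0.518 0 0 0 0" --pt "-0.75 -0.518 0 0 0 0" --pt "-0.75 -0.518 0 0 0 0" --pt "-0.75 -0.518 0 0 0 0" --pt "-0.75 -0.518 0 0 0 0" --pt "-0.75 -0.518 0 0 0 0" --pt "-0.6 -0.4 0 0 0 0" --pt "0 0 0 0 0 0" --pt "0 0 0 0 0 0" --gripper 0

```text
t: 1.87
position: [0.5528, -0.0422, 0.2306]
orientation: [0.213, 0.977, 0.0, -0.001]
wrist_force: [0.2, 0.3, -0.2]
gripper_width: -0.0001
finger_force: 0.0
```

Run:
```python
from rig import status,grab_frame
from h import *
s=status.get_state();f=grab_frame("wrist");cv2.imwrite("pics/w1.png",f["img"][:,:,::-1])
np.savez("w1.npz",img=f["img"],K=f["K"],he=f["hand_eye"],p=s["position"],q=s["orientation"])
print(s["t"],s["position"],s["orientation"],s["gripper_width"],f["K"].round(1),f["hand_eye"].round(3))
```

```text
1.8667 [ 0.55275224 -0.04223265  0.23060768] [ 2.12824926e-01  9.77090151e-01  1.09820016e-04 -6.13338956e-04] -5.0601989025774194e-05 [[394.7   0.  323.7]
 [  0.  394.7 237.6]
 [  0.    0.    1. ]] [[-0.    -0.955 -0.296  0.076]
 [ 1.    -0.     0.     0.   ]
 [-0.    -0.296  0.955 -0.142]
 [ 0.     0.     0.     1.   ]]
```

View pics/w1.png

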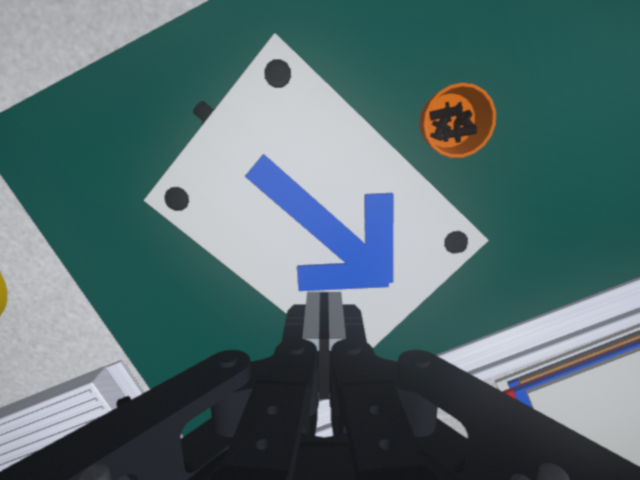

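The wrist view shows RL (278,73), RR (176,198) and FL (456,242). FR is hidden behind the fingers.

```bash
cat >> h.py <<'E'
def wframe(f,s):
    T=np.eye(4);T[:3,:3]=Ro.from_quat(s["orientation"]).as_matrix();T[:3,3]=s["position"]
    return dict(K=f["K"],world_to_cam=np.linalg.inv(T@f["hand_eye"]),img=f["img"])
E
python3 - <<'E'
from h import *
import h
d=np.load("w1.npz");f=wframe(dict(K=d["K"],hand_eye=d["he"],img=d["img"]),dict(position=d["p"],orientation=d["q"]))
b=[blob(f["img"],np.array(p)) for p in[(456,242),(176,198),(278,73)]]
print(b)
for z in(.056,.059):
    P=np.array([plane(f,x[0],z)[:2] for x in b]);print(P.round(4).tolist())
    Mi=M[[0,1,3]];a=P-P.mean(0);m=Mi-Mi.mean(0)
    th=np.arctan2((m[:,0]*a[:,1]-m[:,1]*a[:,0]).sum(),(m*a).sum());R=Ro.from_euler('z',th).as_matrix()[:2,:2]
    T=P.mean(0)+(M-Mi.mean(0))@R.T;print(np.degrees(th),T.round(4).tolist(),(P-T[[0,1,3]]).round(4).tolist())
E
```

```text
[(array([452.47423764, 122.88853838]), np.int32(951)), (array([172.95327103, 198.64485981]), np.int32(214)), (array([201.95215311, 110.23444976]), np.int32(209))]
[[0.5298, 0.0776], [0.4913, -0.149], [0.4414, -0.0933]]
52.53768810227809 [[0.5342, 0.0773], [0.5157, -0.1606], [0.6374, -0.0018], [0.4125, -0.0815]] [[-0.0044, 0.0003], [-0.0244, 0.0115], [0.0288, -0.0119]]
[[0.5293, 0.0768], [0.4912, -0.1477], [0.4418, -0.0926]]
52.537688102278096 [[0.5341, 0.0777], [0.5157, -0.1601], [0.6373, -0.0014], [0.4125, -0.0811]] [[-0.0048, -0.0009], [-0.0245, 0.0124], [0.0293, -0.0115]]
```

Run:
```python
from h import *
d=np.load("w1.npz");f=wframe(dict(K=d["K"],hand_eye=d["he"],img=d["img"]),dict(position=d["p"],orientation=d["q"]))
b=[blob(f["img"],np.array(p),th=110) for p in[(456,242),(176,198),(278,73)]]
print(b)
for z in(.054,.057):
    P=np.array([plane(f,x[0],z)[:2] for x in b]);print(P.round(4).tolist())
    Mi=M[[0,1,3]];a=P-P.mean(0);m=Mi-Mi.mean(0)
    th=np.arctan2((m[:,0]*a[:,1]-m[:,1]*a[:,0]).sum(),(m*a).sum());R=Ro.from_euler('z',th).as_matrix()[:2,:2]
    T=P.mean(0)+(M-Mi.mean(0))@R.T;print(np.degrees(th),T.round(4).tolist(),(P-T[[0,1,3]]).round(4).tolist())
```

```text
[(array([455.72193878, 241.8494898 ]), np.int32(392)), (array([176.17011494, 198.36321839]), np.int32(435)), (array([277.23674912,  73.03003534]), np.int32(566))]
[[0.6232, 0.0488], [0.4922, -0.1474], [0.4414, -0.0294]]
23.274759999782972 [[0.6243, 0.0498], [0.4919, -0.1486], [0.6757, -0.0696], [0.4406, -0.0292]] [[-0.0011, -0.001], [0.0003, 0.0012], [0.0009, -0.0002]]
[[0.6219, 0.0483], [0.4921, -0.1461], [0.4418, -0.0292]]
23.274759999782983 [[0.624, 0.0501], [0.4916, -0.1483], [0.6753, -0.0693], [0.4402, -0.0289]] [[-0.0021, -0.0019], [0.0005, 0.0022], [0.0016, -0.0003]]
```

Run:
```python
from rig import status
from h import *
go(status.get_state(),[.6245,.0487,.085])
```

```text
units [-0.715  2.793  3.647] norm 4.65 z 0.2309 F [ 0.52 -0.73 -0.82]
```

apply_moves --pt "-0.115 0.493 0.1 0 0 0" --pt "-0.2 0.8 0.45 0 0 0" --pt "-0.2 0.8 0.45 0 0 0" --pt "-0.2 0.7 0.6 0 0 0" --pt "0 0 0.8 0 0 0" --pt "0 0 0.7 0 0 0" --pt "0 0 0.4 0 0 0" --pt "0 0 0.147 0 0 0" --pt "0 0 0 0 0 0" --pt "0 0 0 0 0 0"

```text
t: 2.75
position: [0.625, 0.0493, 0.0867]
orientation: [0.211, 0.977, 0.0, 0.001]
wrist_force: [0.8, -0.8, 0.6]
gripper_width: -0.0002
finger_force: 0.0
```

Run:
```python
from rig import status,grab_frame
from h import *
s=status.get_state()
go(s,[.6245,.0487,.085]);print(s["position"])
f=grab_frame("wrist");cv2.imwrite("pics/w2.png",f["img"][:,:,::-1])
W=wframe(f,s);w=W["world_to_cam"]
for p in (s["position"],[.6245,.0487,.063],[.6245,.0487,.054]):
    c=w[:3,:3]@p+w[:3,3];u=f["K"]@c;print((u[:2]/u[2]).round(1))
```

```text
units [ 0.006 -0.018  0.042] norm 0.05 z 0.0867 F [ 0.84 -0.82  0.59]
[0.6250223  0.04925705 0.08667782]
[323.5 314.3]
[321.9 288.8]
[322.  280.9]
```

View pics/w2.png

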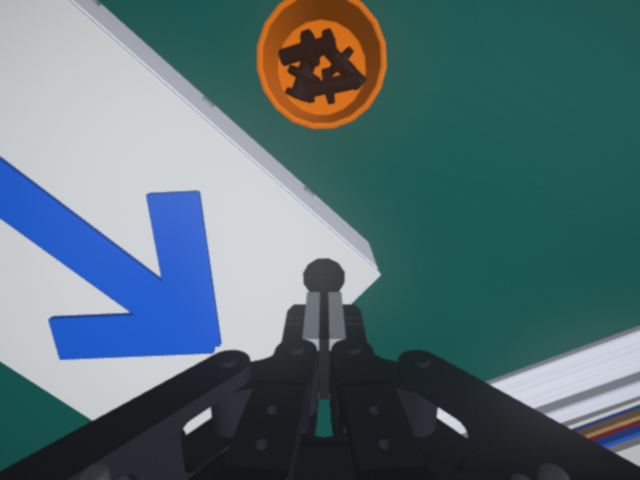

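The rivet is straight ahead of the tip, with its collar centre at about (323,278). That is within about 1 mm of the prediction, so I'm descending.

apply_moves --pt "0.02 0 0.25 0 0 0" --pt "0 0 0.25 0 0 0" --pt "0 0 0.1 0 0 0" --pt "0 0 0.05 0 0 0" --pt "0 0 0 0 0 0" --pt "0 0 0 0 0 0"

```text
t: 3.3
position: [0.6241, 0.049, 0.0594]
orientation: [0.212, 0.977, -0.0, -0.0]
wrist_force: [0.2, 0.1, -0.2]
gripper_width: -0.0001
finger_force: 0.0
```

apply_moves --pt "0 0 0.03 0 0 0" --pt "0 0 0.03 0 0 0" --pt "0 0 0.03 0 0 0" --pt "0 0 0 0 0 0" --pt "0 0 0 0 0 0"

```text
t: 3.72
position: [0.6243, 0.049, 0.056]
orientation: [0.212, 0.977, 0.0, 0.0]
wrist_force: [0.5, 0.7, 2.9]
gripper_width: 0.0003
finger_force: 1.4
```

apply_moves --pt "0 0 0.02 0 0 0" --pt "0 0 0.02 0 0 0" --pt "0 0 0 0 0 0" --pt "0 0 0 0 0 0"

```text
t: 4.05
position: [0.6243, 0.049, 0.0543]
orientation: [0.212, 0.977, 0.0, 0.0]
wrist_force: [0.0, -1.3, 3.8]
gripper_width: -0.0002
finger_force: 1.7
```

apply_moves --pt "0 0 0.02 0 0 0" --pt "0 0 0.015 0 0 0" --pt "0 0 0 0 0 0" --pt "0 0 0 0 0 0"

```text
t: 4.38
position: [0.6243, 0.049, 0.0536]
orientation: [0.212, 0.977, 0.0, 0.001]
wrist_force: [-0.4, -1.1, 7.7]
gripper_width: 0.0003
finger_force: 4.2
```

apply_moves --pt "0 0 0.02 0 0 0" --pt "0 0 0 0 0 0" --pt "0 0 0 0 0 0"

```text
t: 4.63
position: [0.6244, 0.049, 0.0531]
orientation: [0.212, 0.977, 0.0, 0.001]
wrist_force: [-1.5, 0.5, 10.4]
gripper_width: 0.0001
finger_force: 5.5
```

Force now rises along the gasket stiffness, so FL is home. Next I lift and go to RR.

apply_moves --pt "0 0 -0.2 0 0 0" --pt "0 0 -0.4 0 0 0" --pt "0 0 -0.4 0 0 0" --pt "0 0 0 0 0 0" --pt "0 0 0 0 0 0"

```text
t: 5.05
position: [0.624, 0.0491, 0.0921]
orientation: [0.212, 0.977, 0.0, 0.0]
wrist_force: [-0.4, -0.4, -0.0]
gripper_width: -0.0
finger_force: 0.0
```

Run:
```python
from rig import status
from h import *
s=status.get_state();print(s["t"])
go(s,[.4918,-.1492,.085])
```

```text
5.05
units [ 0.957 -5.881  0.175] norm 5.96 z 0.0921 F [-0.4  -0.41 -0.02]
```

apply_moves --pt "0.077 -0.481 0 0 0 0" --pt "0.14 -0.85 0 0 0 0" --pt "0.14 -0.85 0 0 0 0" --pt "0.14 -0.85 0 0 0 0" --pt "0.14 -0.85 0 0 0 0" --pt "0.14 -0.85 0 0 0 0" --pt "0.1 -0.7 0 0 0 0" --pt "0.08 -0.45 0.17 0 0 0" --pt "0 0 0 0 0 0" --pt "0 0 0 0 0 0" --pt "0 0 0 0 0 0"

```text
t: 5.97
position: [0.4919, -0.1486, 0.0847]
orientation: [0.212, 0.977, 0.0, -0.001]
wrist_force: [-0.0, 0.4, 0.7]
gripper_width: -0.0001
finger_force: 0.0
```

```bash
cat > chk.py <<'E'
import sys
from rig import status,grab_frame
from h import *
n,x,y=sys.argv[1],float(sys.argv[2]),float(sys.argv[3])
s=status.get_state()
f=grab_frame("wrist");cv2.imwrite(f"pics/{n}.png",f["img"][180:400,160:480,::-1])
w=wframe(f,s)["world_to_cam"];go(s,[x,y,.085])
c=w[:3,:3]@[x,y,.054]+w[:3,3];u=f["K"]@c;u=u[:2]/u[2]
g=f["img"].max(2);r=int(u[1])-10
print("collar pred",u.round(1),"collar r px",394.7*.0105/c[2])
for r in range(int(u[1])-28,int(u[1])+4,4):
    k=np.where(g[r,270:380]<110)[0]+270;print(r,(k.min(),k.max(),(k.min()+k.max())/2) if len(k) else None)
E
python3 chk.py w3 .4918 -.1492
```

```text
units [-0.003 -0.015 -0.007] norm 0.02 z 0.0847 F [-0.03  0.39  0.73]
collar pred [322.2 283.4] collar r px 22.09572090721021
255 (np.int64(270), np.int64(276), np.float64(273.0))
259 (np.int64(270), np.int64(274), np.float64(272.0))
263 (np.int64(270), np.int64(329), np.float64(299.5))
267 (np.int64(270), np.int64(337), np.float64(303.5))
271 (np.int64(270), np.int64(340), np.float64(305.0))
275 (np.int64(304), np.int64(342), np.float64(323.0))
279 (np.int64(303), np.int64(342), np.float64(322.5))
283 (np.int64(303), np.int64(343), np.float64(323.0))
```

View pics/w3.png

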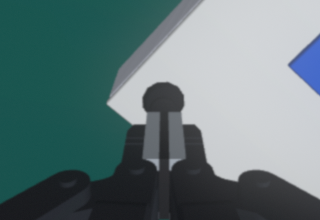

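RR is right in front of the tip (collar centre about (323,283), as predicted). I'm pressing it.

apply_moves --pt "0 0 0.25 0 0 0" --pt "0 0 0.25 0 0 0" --pt "0 0 0.1 0 0 0" --pt "0 0 0.05 0 0 0" --pt "0 0 0.03 0 0 0" --pt "0 0 0.03 0 0 0" --pt "0 0 0.03 0 0 0" --pt "0 0 0.02 0 0 0" --pt "0 0 0 0 0 0" --pt "0 0 0 0 0 0"

```text
t: 6.85
position: [0.492, -0.1494, 0.055]
orientation: [0.212, 0.977, -0.0, 0.0]
wrist_force: [0.7, 2.6, 3.5]
gripper_width: 0.0002
finger_force: 1.5
```

apply_moves --pt "0 0 0.02 0 0 0" --pt "0 0 0.02 0 0 0" --pt "0 0 0.015 0 0 0" --pt "0 0 0 0 0 0" --pt "0 0 0 0 0 0"

```text
t: 7.27
position: [0.4921, -0.1494, 0.0533]
orientation: [0.212, 0.977, -0.0, 0.001]
wrist_force: [-0.9, 3.6, 9.8]
gripper_width: -0.0002
finger_force: 5.0
```

RR is home. Next is FR.

apply_moves --pt "0 0 -0.2 0 0 0" --pt "0 0 -0.4 0 0 0" --pt "0 0 -0.4 0 0 0" --pt "0 0 0 0 0 0" --pt "0 0 0 0 0 0"

```text
t: 7.68
position: [0.492, -0.1496, 0.093]
orientation: [0.212, 0.977, -0.0, 0.001]
wrist_force: [0.1, 0.4, -1.3]
gripper_width: 0.0002
finger_force: 0.0
```

Run:
```python
from rig import status
from h import *
s=status.get_state();print(s["t"])
go(s,[.6757,-.0702,.085])
```

```text
7.6833
units [-3.359  3.709  0.202] norm 5.01 z 0.093 F [ 0.12  0.35 -1.32]
```

apply_moves --pt "-0.3 0.35 0 0 0 0" --pt "-0.55 0.6 0 0 0 0" --pt "-0.55 0.6 0 0 0 0" --pt "-0.55 0.6 0 0 0 0" --pt "-0.55 0.6 0 0 0 0" --pt "-0.5 0.55 0 0 0 0" --pt "-0.36 0.41 0.2 0 0 0" --pt "0 0 0 0 0 0" --pt "0 0 0 0 0 0" --pt "0 0 0 0 0 0"

```text
t: 8.52
position: [0.6747, -0.0701, 0.0837]
orientation: [0.212, 0.977, -0.0, -0.001]
wrist_force: [-0.8, -0.4, -0.3]
gripper_width: 0.0001
finger_force: 0.0
```

```bash
python3 chk.py w4 .6757 -.0702
```

```text
units [-0.023  0.008 -0.033] norm 0.04 z 0.0837 F [-0.76 -0.37 -0.25]
collar pred [324.3 285.9] collar r px 22.186528792140628
257 None
261 None
265 (np.int64(317), np.int64(332), np.float64(324.5))
269 (np.int64(311), np.int64(339), np.float64(325.0))
273 (np.int64(308), np.int64(342), np.float64(325.0))
277 (np.int64(306), np.int64(345), np.float64(325.5))
281 (np.int64(305), np.int64(345), np.float64(325.0))
285 (np.int64(305), np.int64(345), np.float64(325.0))
```

View pics/w4.png

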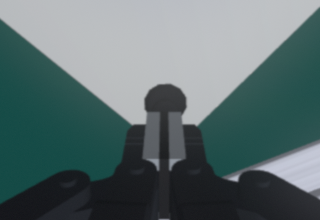

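FR's collar centre is at about (325,285), as predicted. I'm pressing with a 1 mm correction.

apply_moves --pt "-0.02 0.015 0.25 0 0 0" --pt "0 0 0.23 0 0 0" --pt "0 0 0.1 0 0 0" --pt "0 0 0.05 0 0 0" --pt "0 0 0.03 0 0 0" --pt "0 0 0.03 0 0 0" --pt "0 0 0.03 0 0 0" --pt "0 0 0.02 0 0 0" --pt "0 0 0 0 0 0" --pt "0 0 0 0 0 0"

```text
t: 9.4
position: [0.6767, -0.0696, 0.0552]
orientation: [0.212, 0.977, -0.0, 0.0]
wrist_force: [-1.8, -0.6, 2.5]
gripper_width: 0.0003
finger_force: 1.4
```

apply_moves --pt "0 0 0.02 0 0 0" --pt "0 0 0.02 0 0 0" --pt "0 0 0.02 0 0 0" --pt "0 0 0 0 0 0" --pt "0 0 0 0 0 0"

```text
t: 9.82
position: [0.6768, -0.0697, 0.0535]
orientation: [0.212, 0.977, -0.0, 0.0]
wrist_force: [-4.0, -0.3, 8.9]
gripper_width: -0.0001
finger_force: 4.3
```

apply_moves --pt "0 0 0.015 0 0 0" --pt "0 0 0 0 0 0" --pt "0 0 -0.2 0 0 0" --pt "0 0 -0.4 0 0 0" --pt "0 0 -0.4 0 0 0" --pt "0 0 0 0 0 0" --pt "0 0 0 0 0 0"

```text
t: 10.4
position: [0.677, -0.0694, 0.0923]
orientation: [0.212, 0.977, 0.0, 0.001]
wrist_force: [-0.7, 0.2, 0.1]
gripper_width: 0.0001
finger_force: 0.0
```

Run:
```python
from rig import status
from h import *
s=status.get_state();print(s["t"])
go(s,[.441,-.0297,.085])
```

```text
10.4
units [ 5.782 -1.537  0.173] norm 5.99 z 0.0923 F [-0.75  0.15  0.13]
```

apply_moves --pt "0.48 -0.127 0 0 0 0" --pt "0.85 -0.23 0 0 0 0" --pt "0.85 -0.23 0 0 0 0" --pt "0.85 -0.23 0 0 0 0" --pt "0.85 -0.23 0 0 0 0" --pt "0.85 -0.23 0 0 0 0" --pt "0.65 -0.16 0 0 0 0" --pt "0.4 -0.1 0.17 0 0 0" --pt "0 0 0 0 0 0" --pt "0 0 0 0 0 0" --pt "0 0 0 0 0 0"

```text
t: 11.32
position: [0.4418, -0.0301, 0.0851]
orientation: [0.212, 0.977, 0.0, 0.0]
wrist_force: [-0.5, -0.9, 0.6]
gripper_width: -0.0002
finger_force: 0.0
```

```bash
python3 chk.py w5 .441 -.0297
```

```text
units [0.022 0.002 0.002] norm 0.02 z 0.0851 F [-0.54 -0.91  0.58]
collar pred [323.7 281.1] collar r px 22.09090809567513
253 (np.int64(270), np.int64(271), np.float64(270.5))
257 None
261 (np.int64(315), np.int64(332), np.float64(323.5))
265 (np.int64(308), np.int64(338), np.float64(323.0))
269 (np.int64(306), np.int64(341), np.float64(323.5))
273 (np.int64(304), np.int64(343), np.float64(323.5))
277 (np.int64(304), np.int64(343), np.float64(323.5))
281 (np.int64(304), np.int64(343), np.float64(323.5))
```

View pics/w5.png

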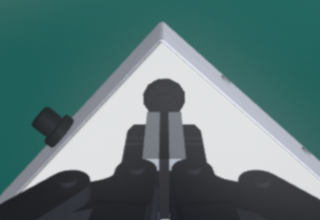

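RL's collar centre is at about (323.5,281), as predicted, and the gland is well clear. I'm pressing it.

apply_moves --pt "0.02 0 0.25 0 0 0" --pt "0 0 0.25 0 0 0" --pt "0 0 0.1 0 0 0" --pt "0 0 0.05 0 0 0" --pt "0 0 0.03 0 0 0" --pt "0 0 0.03 0 0 0" --pt "0 0 0.03 0 0 0" --pt "0 0 0.02 0 0 0" --pt "0 0 0 0 0 0" --pt "0 0 0 0 0 0"

```text
t: 12.2
position: [0.4405, -0.0297, 0.0551]
orientation: [0.212, 0.977, -0.0, 0.001]
wrist_force: [2.3, 0.0, 2.0]
gripper_width: -0.0001
finger_force: 1.4
```

apply_moves --pt "0 0 0.02 0 0 0" --pt "0 0 0.02 0 0 0" --pt "0 0 0.015 0 0 0" --pt "0 0 0 0 0 0" --pt "0 0 0 0 0 0"

```text
t: 12.62
position: [0.4406, -0.0297, 0.0532]
orientation: [0.212, 0.977, -0.0, 0.001]
wrist_force: [1.6, 0.2, 9.8]
gripper_width: 0.0002
finger_force: 5.2
```

All four rivets are home. I'm lifting clear and checking.

apply_moves --pt "0 0 -0.2 0 0 0" --pt "0 0 -0.5 0 0 0" --pt "0 0 -0.8 0 0 0" --pt "0 0 -0.8 0 0 0" --pt "0 0 -0.8 0 0 0" --pt "0 0 -0.6 0 0 0" --pt "0 0 0 0 0 0" --pt "0 0 0 0 0 0" --pt "0 0 0 0 0 0"

```text
t: 13.37
position: [0.4391, -0.0292, 0.1997]
orientation: [0.212, 0.977, 0.0, -0.001]
wrist_force: [0.2, -0.3, -0.1]
gripper_width: 0.0004
finger_force: 0.0
```

Run:
```python
from rig import grab_frame
import cv2
f=grab_frame("side");c=f["img"][180:340,230:450,::-1]
cv2.imwrite("pics/s2.png",cv2.resize(c,None,fx=3.5,fy=3.5,interpolation=cv2.INTER_CUBIC))
```

```text
(no output)
```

View pics/s2.png

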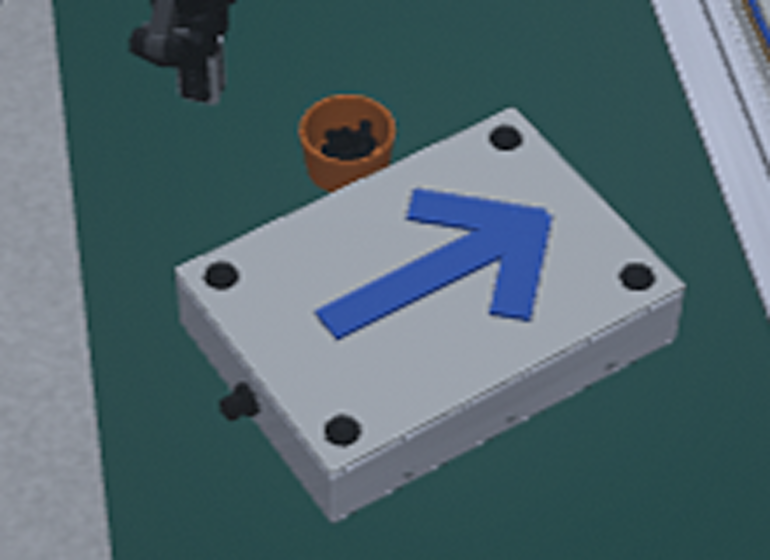

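The crop shows all four rivets flat, at crop positions (506,138), (637,277), (342,430) and (221,275). The sign is in place and the gripper is clear.

```bash
python3 -c "
from rig import hand_in;print(hand_in())"
```

```text
the job is handed in; nothing more can be done
None
```

I pressed all four rivets home in the order front left, rear right, front right, rear left, with settled press readings of about 10 N at most (limit 30 N). The sign stayed in place, and I handed the job in; no verdict was returned.

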